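# Pack the hand-sewing kit into its fitted caddy

## Task

Pack the shoemaker's hand-sewing kit into the plywood caddy, each thing down in the foam pocket cut for it: the large spool of waxed thread standing in the round well, the lump of thread wax right side up in the square pocket, the whetstone lying in the plain long slot, and the long awl lying in the awl-shaped slot with its handle in the wide part and its blade in the narrow part. The small spool and the short awl do not belong to the kit: leave them where they are.

Things in the scene. Friction and masses are not known exactly. Their poses are not given: they have to be found in the camera images.
- spool_large: The larger of two wooden spools, wound with light brown waxed thread, 53 mm across the flanges and 62 mm tall, 70 g, standing on end. Solid. Origin: centre of its underside, z up its axis. Belongs in the round well.
- thread_wax: Brownish lump of thread wax, a round low cake 52 mm across and 26 mm tall, 12 g. Its side is nearly upright from 4 to 12 mm above the bottom (full width at 12 mm) and slopes inward above that to 44 mm across at 20 mm. Origin: centre of its underside, z up. Belongs in the square pocket.
- whetstone: Grey rectangular whetstone 120 x 26 x 20 mm lying flat, 160 g. Origin: centre of its underside; x along its length, y across, z up; either end may lead. Belongs in the plain long slot.
- awl_long: The longer awl lying on the bench, dark wood handle, 126 mm, 50 g. Origin: the blade's point; z runs from it to the butt. Blade and ferrule (up to 9 mm thick): first 36 mm; handle: 36 to 126 mm, thickest (26 mm) at 81 mm; centre of mass at 78 mm. Lying, its axis is 13 mm above the surface at the thickest part, its point 8.5 mm. Starts with the point away from the robot.
- spool_small: Look-alike: the smaller wooden spool, wound with black thread, 45 mm across and 50 mm tall, standing. Origin: centre of its underside. Not part of the kit: leave it where it stands.
- awl_short: Look-alike: the shorter awl lying on the bench, light wood handle, 111 mm, otherwise built like the long one (origin at the point, z towards the butt). Not part of the kit: leave it where it lies. Other awls stand in a wooden block on the bench; they are fixed and do not matter.
- insert_spool: Black foam insert 80 x 80 x 20 mm, fixed, with a round well 70 mm wide, 16 mm deep (grey floor). Origin: centre of its underside, z up; floor at z 4 mm, rim 20 mm. All inserts sit in a fixed plywood tray, 181 x 222 mm, walls 2 mm below their tops: two square ones in a row, two long ones beside them, all of one yaw; the square ones may swap places, and so may the long ones.
- insert_wax: Black foam insert 80 x 80 x 20 mm, fixed in the caddy, with a square pocket 68 x 68 mm and 6 mm deep in its middle (grey bottom). Origin: centre of its underside, z up; pocket floor at z = 14 mm, rim at z = 20 mm.
- insert_stone: Black foam insert 160 x 60 x 20 mm, fixed in the caddy, with a plain rectangular slot 136 mm long (along its x), 42 mm wide and 9 mm deep in its middle (grey bottom). Origin: centre of its underside, z up; slot floor at z = 11 mm, rim at z = 20 mm.
- insert_awl: Black foam insert 160 x 60 x 20 mm, fixed, with an awl-shaped slot 9 mm deep along its x (grey floor): for the handle 42 mm wide, x -74 to +30 mm; for the blade 26 mm wide, x +30 to +74 mm. Origin: centre of its underside, z up; floor at z 11 mm, rim 20 mm. The awl lies right with its point near x = +62 mm, thickest part at x = -19 mm. x points roughly away from the robot.
There are look-alikes about, which are no part of the job. Leave any blue or turquoise look-alike of the spool_large alone.

How it is judged:
By the outcome, as a careful person would: the job done as asked, in the order asked, and still so for the second after the job is handed in, with the robot touching nothing.
It also fails if it takes over 118 s, if anything falls off the work surface, if the arm or the gripper's body presses on something with over 40 N, if the wrist force passes 120 N, or if a joint passes its speed limit or range.

## Robot

A 7-joint arm with a two-finger parallel gripper is mounted at the origin on the work surface; the furniture and walls round the work are solid. World frame = base frame: x ahead of the robot, y to its left, z up, the work surface at z = 0. Lengths are in m, angles in rad, forces in N, time in s.
With the tool pointing down it reaches from about 0.425 to 0.975 m from the base axis. Payload 16.7 kg.
Tool frame: the origin (TCP) lies between the finger pads; the fingertips stand 22 mm ahead of it and the grasp point (between the pads) lies 3 mm ahead of it (ctrl.finger_overhang is the distance from the TCP to the fingertips, in m); z points along the fingers, y is the line along which they close (so a half turn about z gives the same grasp; the last joint's range is limited). The gripper opens to 85 mm and grips with 20 to 120 N. Pads are 22 mm wide; open, the fingers measure 114 mm over their backs; the gripper's body (76 mm by 85 mm) begins 54 mm behind the grasp point. The pads swing forward as they close: fully open they stand 13 mm farther back than shut.
Start: joints at [-1.454, 0.426, 0.074, 1.606, -0.034, 1.111, -0.067], TCP at [0.178, 0.651, 0.253] pointing down, gripper open.
Joint ranges: [-2.85, 2.85], [-0.5, 2.14], [-1.23, 1.37], [0.21, 2.46], [-1.02, 4.16], [0.16, 2.05], [-2.73, 2.73]. Speed limits (rad/s): [1.89, 1.89, 2.39, 2.39, 3.01, 3.01, 3.01].

## Interface

Orientations are given as a unit quaternion [x, y, z, w].
In Python, from bench import ctrl, cams, ticket gives the robot as it stands. The module is installed in compiled form; this text tells all that it offers.
- The arm moves only by the tool jog_arm, never from a script. Its argument "motion" is a list of rows, each an object with "xyz": the shift along the world's x, y, z in cm, a list of three; "turn": the turn, a rotation vector about the world's x, y, z in degrees, a list of three. In form: [{"xyz": [tx, ty, tz], "turn": [ax, ay, az]}, ...]. A call has 1 to 10 rows; each row shifts and turns the commanded pose from where the row before left it; what a row does not reach is not made up. A row lasts 1/12 s, in which the tool goes at most 41.7 mm and 7.16 degrees, less where a joint would pass 70% of its speed; a pose out of reach is approached as far as the arm can. A call with a gripper value outside its range is refused whole. "fingers" is the finger opening in cm, from 0 to 8.54, set as the call begins (left out, the last holds). The fingers move at their own pace and stop on an object; "force" is the grip in N (left out, the last holds). Time passes only in rows, so rows that do not move let the fingers close. It gives the time, the measured TCP pose, the force, the opening and the grip force at its end, in the units of the state.
- ctrl.observe(): the state, without advancing time (a new reading comes with each control period).
- cams.snapshot(name): name is "side" or "top" or "wrist"; returns the picture (480x640x3 uint8, red, green, blue); there is no depth.
- cams.camera_params(name): a dict with "K" (3x3 intrinsics, pixels), "extrinsics" (4x4, takes a point from camera to world coordinates); the wrist camera has in their place "hand_eye" (4x4, takes a point from camera to tool coordinates, whose origin is the TCP and whose axes are the flange's). Camera axes: x right, y down, z forward; pixel columns grow to the right and rows downward; lengths in m; the calibration is good to about 2 mm. A picture is of the moment at which its call begins: read the wrist's pose just before it. camera_params takes no time and is no camera call.
- ticket.job_done(): hands the job in; it is judged then, once.
The state is a dict: "clock": time; "joint_pos": joint angles; "joint_velocities": joint speeds; "effort": joint torques, N m; "tool_pos": TCP position; "tool_rot": TCP orientation; "ft_force": force on the tool from outside, world axes, zero at the start; "moment": the same for the moment, N m; "width": opening from 0.0 (shut) to 1.0 (fully open); "grasp_force": force on a finger pad.
Only numpy, scipy, OpenCV 4.12 (cv2) and the standard library are available. Lean on these libraries where they do the work, as an engineer would, in place of code of your own. Each camera call takes 0.05 s, during which the arm holds its last target. There are 200 camera calls.

## Working session

There is one attempt and no reset: what is moved stays moved. The work goes in short steps, Python scripts to look and compute and a tool call to move; the robot and the scene stay as the last step left them, time stands still between calls to the robot, and variables do not carry over. Pictures are saved under pics/ and viewed, at most 14 in all, crops included, and the job is handed in when it is done.

Besides the shell and the picture viewer there is one more tool, called after "Call:" by a JSON object that holds its "api" and its "payload", one argument or row to a line. jog_arm: Moves the arm, as the interface text tells. Its arguments: {"type":"object","properties":{"motion":{"type":"array","items":{"type":"object","properties":{"xyz":{"type":"array","items":{"type":"number"}},"turn":{"type":"array","items":{"type":"number"}}}}},"fingers":{"type":"number"},"force":{"type":"number"}},"required":["motion"]}

```bash
mkdir -p pics; python3 - <<'E'
from bench import ctrl,cams,ticket
import cv2
for n in("top","side"):
    cv2.imwrite(f"pics/{n}0.png",cams.snapshot(n)[:,:,::-1])
    p=cams.camera_params(n);print(n,p["K"],p["extrinsics"])
print(cams.camera_params("wrist"));s=ctrl.observe();print(s["clock"],s["tool_pos"],s["tool_rot"],s["width"],ctrl.finger_overhang)
E
```

```text
top [[537.33168042   0.         322.8158281 ]
 [  0.         537.33168042 236.26824854]
 [  0.           0.           1.        ]] [[-1.89947903e-02 -9.85338769e-01  1.69548544e-01  3.32234725e-01]
 [-9.99819142e-01  1.88788091e-02 -2.29628871e-03 -4.92346862e-02]
 [-9.38252318e-04 -1.69561498e-01 -9.85519162e-01  1.19629379e+00]
 [ 0.00000000e+00  0.00000000e+00  0.00000000e+00  1.00000000e+00]]
side [[436.32287731   0.         323.85143914]
 [  0.         436.32287731 233.06042682]
 [  0.           0.           1.        ]] [[ 0.60034748  0.45833339 -0.65537272  1.20316046]
 [ 0.79964151 -0.35683193  0.48295385 -0.55552872]
 [-0.01250403 -0.81400336 -0.58072556  0.64127151]
 [ 0.          0.          0.          1.        ]]
{'K': array([[428.0127956 ,   0.        , 317.14452326],
       [  0.        , 428.0127956 , 229.42911194],
       [  0.        ,   0.        ,   1.        ]]), 'hand_eye': array([[-7.15523330e-04, -9.49209395e-01, -3.14644262e-01,
         8.16721476e-02],
       [ 9.99999230e-01, -3.60009418e-04, -1.18800341e-03,
        -7.68811558e-04],
       [ 1.01438910e-03, -3.14644870e-01,  9.49208922e-01,
        -1.20287130e-01],
       [ 0.00000000e+00,  0.00000000e+00,  0.00000000e+00,
         1.00000000e+00]])}
0.1 [0.17789201 0.65077035 0.25266878] [ 1.33025384e-01  9.91112450e-01 -5.97293743e-04 -4.38841036e-05] 1.0010600593599421 0.022
```

View pics/top0.png

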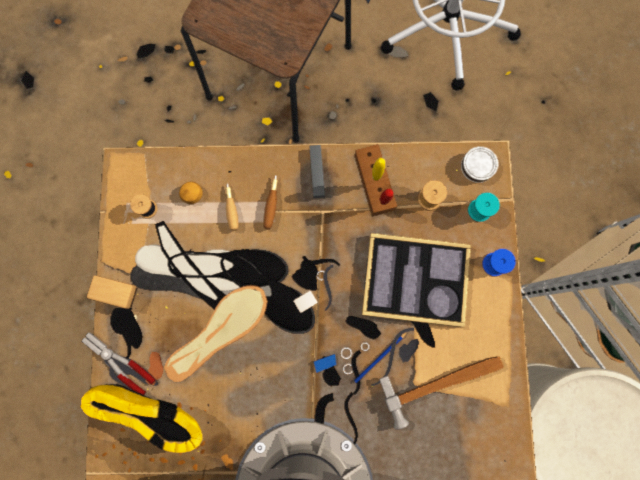

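View pics/side0.png

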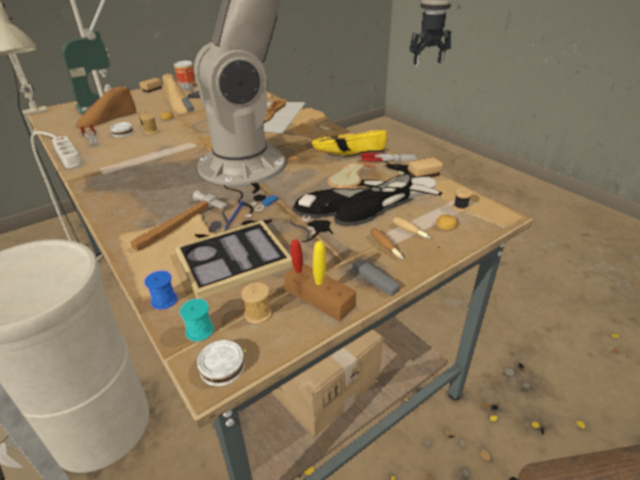

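The top view shows the following:
- **Spool candidates:** light brown (433,194), turquoise (484,207), blue (499,262) and black-thread small (142,205). I choose (433,194).
- **Awl candidates:** dark long (272,203), light short (231,206), and the ones in the block (380,180). I choose (272,203).
- **Wax:** (191,192).
- **Stone:** (317,171), with the block at (110,292) as a look-alike.
- **Caddy:** around (417,280).

Next I'll check these in a close crop.

```bash
cat > h.py <<'E'
from bench import ctrl,cams,ticket
import cv2,numpy as np
from scipy.spatial.transform import Rotation as R
def cam(n,s=None):
    p=cams.camera_params(n)
    if n!="wrist": return p["K"],p["extrinsics"]
    T=np.eye(4);T[:3,:3]=R.from_quat(s["tool_rot"]).as_matrix();T[:3,3]=s["tool_pos"]
    return p["K"],T@p["hand_eye"]
def px2w(u,v,z,K,E):
    d=E[:3,:3]@np.linalg.inv(K)@[u,v,1];o=E[:3,3]
    return o+d*(z-o[2])/d[2]
def w2px(P,K,E):
    q=K@(E[:3,:3].T@(np.asarray(P)-E[:3,3]));return q[:2]/q[2]
E
python3 - <<'E'
from h import *
im=cv2.imread("pics/top0.png")
cv2.imwrite("pics/c1.png",cv2.resize(im[140:340,350:520],None,fx=3.4,fy=3.0,interpolation=cv2.INTER_CUBIC) if 0 else cv2.resize(im[140:335,350:530],None,fx=3,fy=3,interpolation=cv2.INTER_CUBIC))
cv2.imwrite("pics/c2.png",cv2.resize(im[135:245,120:340],None,fx=3.6,fy=3.6,interpolation=cv2.INTER_CUBIC))
E
```

```text
(no output)
```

View pics/c1.png

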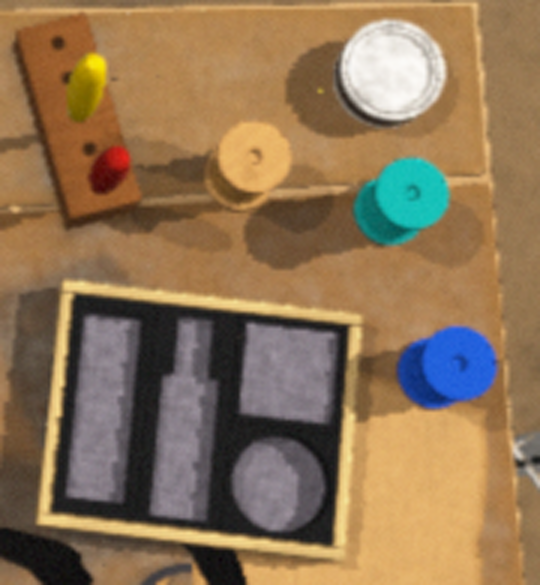

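View pics/c2.png

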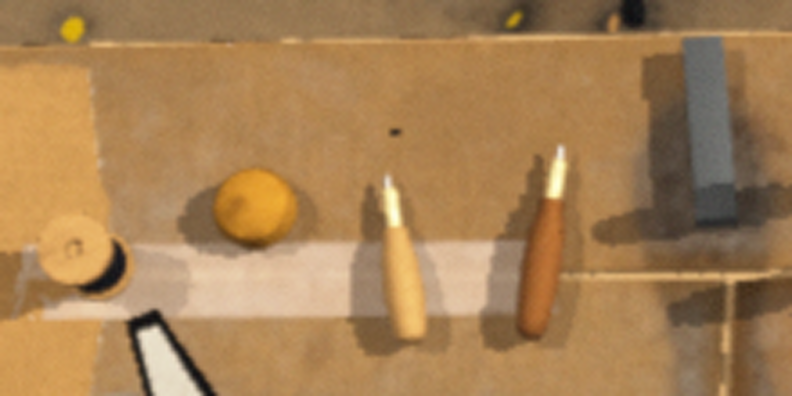

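```bash
python3 - <<'E'
from h import *
K,E=cam("top")
def c1(n,x,y,z): p=px2w(350+x/3,140+y/3,z,K,E);print(n,p.round(4));return p
def c2(n,x,y,z): p=px2w(120+x/3.6,135+y/3.6,z,K,E);print(n,p.round(4));return p
c1("spool",255,157,.062)
t=[c1("tray",*q,.022) for q in((65,284),(360,317),(342,558),(40,522))]
e=(t[0]+t[1]-t[2]-t[3]);print("ctr",sum(t)/4,"yaw",np.degrees(np.arctan2(e[1],e[0])),[np.linalg.norm(t[i]-t[i-1]) for i in range(4)])
s=[c1("slotS",*q,.024) for q in((85,315),(140,320),(125,503),(67,497))];print(sum(s)/4)
s=[c1("sq",*q,.024) for q in((245,321),(338,332),(331,424),(238,412))];print(sum(s)/4)
c1("well",279,484,.024)
c1("awlslot far mid",195,319,.024);c1("awlslot near mid",179,519,.024)
c2("wax",256,207,.013)
a=c2("pt",560,148,.0085);b=c2("butt",531,337,.011);d=a-b;print(np.linalg.norm(d),np.degrees(np.arctan2(d[1],d[0])))
a=(c2("s1",684,40,.02)+c2("s2",721,38,.02))/2;b=(c2("s3",694,218,.02)+c2("s4",736,216,.02))/2;d=a-b;print((a+b)/2,np.linalg.norm(d),np.degrees(np.arctan2(d[1],d[0])))
c2("smallspool",78,247,.05)
E
```

```text
spool [ 0.6195 -0.2973  0.062 ]
tray [ 0.5358 -0.1604  0.022 ]
tray [ 0.507  -0.3768  0.022 ]
tray [ 0.3322 -0.3524  0.022 ]
tray [ 0.362  -0.1364  0.022 ]
ctr [ 0.43423884 -0.25651244  0.022     ] yaw -7.906430063182249 [np.float64(0.17547432099348356), np.float64(0.2183507248024277), np.float64(0.17639920839172193), np.float64(0.21810992044143243)]
slotS [ 0.512  -0.1741  0.024 ]
slotS [ 0.5075 -0.2144  0.024 ]
slotS [ 0.3743 -0.198   0.024 ]
slotS [ 0.3794 -0.1563  0.024 ]
[ 0.44331304 -0.1856925   0.024     ]
sq [ 0.5053 -0.2916  0.024 ]
sq [ 0.4958 -0.3594  0.024 ]
sq [ 0.4284 -0.35    0.024 ]
sq [ 0.4384 -0.2829  0.024 ]
[ 0.46700044 -0.3209744   0.024     ]
well [ 0.3858 -0.3098  0.024 ]
awlslot far mid [ 0.5075 -0.2549  0.024 ]
awlslot near mid [ 0.3621 -0.2364  0.024 ]
wax [0.6422 0.2446 0.013 ]
pt [0.6782 0.0534 0.0085]
butt [0.556  0.0718 0.011 ]
0.1236784908448513 -8.537254413993496
s1 [ 0.7444 -0.0266  0.02  ]
s2 [ 0.7453 -0.0502  0.02  ]
s3 [ 0.628  -0.0312  0.02  ]
s4 [ 0.6288 -0.0574  0.02  ]
[ 0.68660376 -0.04134885  0.02      ] 0.11657982836776971 2.8944848865075445
smallspool [0.6095 0.343  0.05  ]
```

Call:
{"api": "jog_arm", "payload": {
  "motion": [
    {"xyz": [3.5, -3, 0], "turn": [0, 0, 0.7]},
    {"xyz": [3.5, -3, 0], "turn": [0, 0, 0.7]},
    {"xyz": [3.5, -3, 0], "turn": [0, 0, 0.7]},
    {"xyz": [3.5, -3, 0], "turn": [0, 0, 0.7]},
    {"xyz": [3.5, -3, 0], "turn": [0, 0, 0.7]},
    {"xyz": [3.5, -3, 0], "turn": [0, 0, 0.7]},
    {"xyz": [3.5, -3, 0], "turn": [0, 0, 0.7]},
    {"xyz": [3.5, -3, 0], "turn": [0, 0, 0.7]},
    {"xyz": [3.5, -3, 0], "turn": [0, 0, 0.7]},
    {"xyz": [3.5, -3, 0], "turn": [0, 0, 0.7]}
  ],
  "fingers": 6.5,
  "force": 40
}}

```text
clock: 0.93
tool_pos: [0.4955, 0.3782, 0.2532]
tool_rot: [0.072, 0.997, -0.0, -0.0]
ft_force: [0.5, 1.5, 0.5]
width: 0.76
grasp_force: 0.0
```

Call:
{"api": "jog_arm", "payload": {
  "motion": [
    {"xyz": [1, -3, 0]},
    {"xyz": [1, -3, 0]},
    {"xyz": [1, -3, 0]},
    {"xyz": [1, -3, 0]},
    {"xyz": [1, -3, 0]},
    {"xyz": [1, -3, 0]},
    {"xyz": [1, -3, 0]},
    {"xyz": [1, -3, 0]},
    {"xyz": [1, -3, 0]},
    {"xyz": [0, -3, 0]}
  ]
}}

```text
schema error: expected keys xyz, turn
```

Call:
{"api": "jog_arm", "payload": {
  "motion": [
    {"xyz": [1, -3, 0], "turn": [0, 0, 0]},
    {"xyz": [1, -3, 0], "turn": [0, 0, 0]},
    {"xyz": [1, -3, 0], "turn": [0, 0, 0]},
    {"xyz": [1, -3, 0], "turn": [0, 0, 0]},
    {"xyz": [1, -3, 0], "turn": [0, 0, 0]},
    {"xyz": [1, -3, 0], "turn": [0, 0, 0]},
    {"xyz": [1, -3, 0], "turn": [0, 0, 0]},
    {"xyz": [1, -3, 0], "turn": [0, 0, 0]},
    {"xyz": [1, -3, 0], "turn": [0, 0, 0]},
    {"xyz": [0, -3, 0], "turn": [0, 0, 0]}
  ]
}}

```text
clock: 1.77
tool_pos: [0.5853, 0.0783, 0.2531]
tool_rot: [0.072, 0.997, -0.0, 0.0]
ft_force: [-0.0, 0.0, -0.5]
width: 0.763
grasp_force: 0.0
```

Call:
{"api": "jog_arm", "payload": {
  "motion": [
    {"xyz": [0, -4, 0], "turn": [0, 0, 0]},
    {"xyz": [0, -4, 0], "turn": [0, 0, 0]},
    {"xyz": [0, -4, 0], "turn": [0, 0, 0]},
    {"xyz": [0, -4, 0], "turn": [0, 0, 0]},
    {"xyz": [0, -4, 0], "turn": [0, 0, 0]},
    {"xyz": [0, -4, -1.5], "turn": [0, 0, 0]},
    {"xyz": [0, -4, -1.5], "turn": [0, 0, 0]},
    {"xyz": [0, -4, -1.5], "turn": [0, 0, 0]},
    {"xyz": [0, -2, -1.5], "turn": [0, 0, 0]},
    {"xyz": [0, 0, 0], "turn": [0, 0, 0]}
  ]
}}

```text
clock: 2.6
tool_pos: [0.5816, -0.2624, 0.1914]
tool_rot: [0.075, 0.997, -0.001, -0.002]
ft_force: [-0.8, 0.1, -1.5]
width: 0.761
grasp_force: 0.0
```

```bash
cat > look.py <<'E'
from h import *
import sys,json
s=ctrl.observe();im=cams.snapshot("wrist")[:,:,::-1]
n=sys.argv[1];cv2.imwrite(f"pics/{n}.png",im)
json.dump({k:np.asarray(s[k]).tolist() for k in("tool_pos","tool_rot","width","clock")},open(f"pics/{n}.json","w"))
print(s["clock"],s["tool_pos"],s["tool_rot"],s["width"])
E
python3 look.py w1
```

```text
2.6 [ 0.5815942  -0.26236486  0.19140176] [ 7.53624966e-02  9.97153749e-01 -8.53756076e-04 -2.04110394e-03] 0.7608707550518917
```

View pics/w1.png

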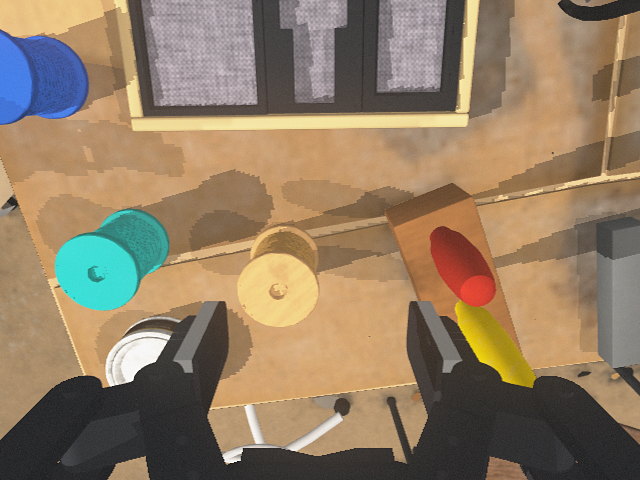

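The wrist view shows the spool's top hole at (279,290), the turquoise decoy at (97,273) and the fingertips at about (225,303) and (410,303). Now I'll compute positions.

```bash
cat > pw.py <<'E'
from h import *
import sys,json
n=sys.argv[1];s=json.load(open(f"pics/{n}.json"));K,E=cam("wrist",s)
for a in sys.argv[2:]:
    u,v,z=map(float,a.split(","));p=px2w(u,v,z,K,E);print(a,p.round(4),"delta cm",((p-s["tool_pos"])*100).round(2)[:2])
E
python3 pw.py w1 279,290,.062 97,273,.062 || true
python3 - <<'E'
from h import *
p=cams.camera_params("wrist")
for d in(.0,.01,.017,.022,.03):print(d,w2px([0.011,.0325,d],p["K"],p["hand_eye"]),w2px([-.011,.0325,d],p["K"],p["hand_eye"]))
E
```

```text
279,290,.062 [ 0.6188 -0.2942  0.062 ] delta cm [ 3.72 -3.18]
97,273,.062 [ 0.5897 -0.4067  0.062 ] delta cm [  0.81 -14.43]
0.0 [421.75306421 321.43620648] [416.74946892 379.36270708]
0.01 [414.97635818 306.22169481] [410.59046308 361.23873786]
0.017 [410.73452451 296.6982733 ] [406.71548082 349.83591395]
0.022 [407.92408375 290.38849925] [404.13965074 342.25607619]
0.03 [403.7639434  281.04848896] [400.31436672 330.99949816]
```

Call:
{"api": "jog_arm", "payload": {
  "motion": [
    {"xyz": [1, -0.9, -1.4], "turn": [0, 0, 0]},
    {"xyz": [1, -0.9, -1.4], "turn": [0, 0, 0]},
    {"xyz": [1, -0.9, -1.4], "turn": [0, 0, 0]},
    {"xyz": [0.7, -0.6, -1.4], "turn": [0, 0, 0]},
    {"xyz": [0, 0, -0.4], "turn": [0, 0, 0]},
    {"xyz": [0, 0, 0], "turn": [0, 0, 0]},
    {"xyz": [0, 0, 0], "turn": [0, 0, 0]},
    {"xyz": [0, 0, 0], "turn": [0, 0, 0]}
  ]
}}

```text
clock: 3.32
tool_pos: [0.6215, -0.2894, 0.1355]
tool_rot: [0.072, 0.997, 0.0, 0.001]
ft_force: [-1.0, -0.3, 0.5]
width: 0.76
grasp_force: 0.0
```

Call:
{"api": "jog_arm", "payload": {
  "motion": [
    {"xyz": [-0.2, -0.6, -1], "turn": [0, 0, 0]},
    {"xyz": [0, 0, -1.4], "turn": [0, 0, 0]},
    {"xyz": [0, 0, -1.4], "turn": [0, 0, 0]},
    {"xyz": [0, 0, -1.4], "turn": [0, 0, 0]},
    {"xyz": [0, 0, -1.4], "turn": [0, 0, 0]},
    {"xyz": [0, 0, -1.2], "turn": [0, 0, 0]},
    {"xyz": [0, 0, 0], "turn": [0, 0, 0]},
    {"xyz": [0, 0, 0], "turn": [0, 0, 0]}
  ]
}}

```text
clock: 3.98
tool_pos: [0.6189, -0.2961, 0.0553]
tool_rot: [0.072, 0.997, 0.0, -0.001]
ft_force: [-0.0, 0.6, 0.5]
width: 0.758
grasp_force: 0.0
```

Call:
{"api": "jog_arm", "payload": {
  "motion": [
    {"xyz": [0, 0, 0], "turn": [0, 0, 0]},
    {"xyz": [0, 0, 0], "turn": [0, 0, 0]},
    {"xyz": [0, 0, 0], "turn": [0, 0, 0]},
    {"xyz": [0, 0, 0], "turn": [0, 0, 0]},
    {"xyz": [0, 0, 0], "turn": [0, 0, 0]},
    {"xyz": [0, 0, 0], "turn": [0, 0, 0]}
  ],
  "fingers": 3.5,
  "force": 30
}}

```text
clock: 4.48
tool_pos: [0.6197, -0.2962, 0.057]
tool_rot: [0.072, 0.997, -0.0, 0.0]
ft_force: [-1.5, 0.1, 6.5]
width: 0.606
grasp_force: 32.3
```

Call:
{"api": "jog_arm", "payload": {
  "motion": [
    {"xyz": [0, 0, 1.5], "turn": [0, 0, 0]},
    {"xyz": [0, 0, 2], "turn": [0, 0, 0]},
    {"xyz": [0, 0, 2], "turn": [0, 0, 0]},
    {"xyz": [0, 0, 2], "turn": [0, 0, 0]},
    {"xyz": [-1.5, -0.1, 0], "turn": [0, 0, 0]},
    {"xyz": [-2, -0.1, 0], "turn": [0, 0, 0]},
    {"xyz": [-2, -0.1, 0], "turn": [0, 0, 0]},
    {"xyz": [-2, -0.1, 0], "turn": [0, 0, 0]},
    {"xyz": [-2, -0.1, 0], "turn": [0, 0, 0]},
    {"xyz": [-2, -0.1, 0], "turn": [0, 0, 0]}
  ]
}}

```text
clock: 5.32
tool_pos: [0.5034, -0.3022, 0.1324]
tool_rot: [0.072, 0.997, -0.0, 0.0]
ft_force: [0.5, 0.3, -0.6]
width: 0.606
grasp_force: 31.7
```

Call:
{"api": "jog_arm", "payload": {
  "motion": [
    {"xyz": [-2, -0.1, 0], "turn": [0, 0, 0]},
    {"xyz": [-2, -0.1, 0], "turn": [0, 0, 0]},
    {"xyz": [-2, -0.1, 0], "turn": [0, 0, 0]},
    {"xyz": [-2, -0.1, 0], "turn": [0, 0, 0]},
    {"xyz": [-2, -0.1, 0], "turn": [0, 0, 0]},
    {"xyz": [-1, -0.1, 0], "turn": [0, 0, 0]},
    {"xyz": [-0.5, 0, 0], "turn": [0, 0, 0]},
    {"xyz": [0, 0, 0], "turn": [0, 0, 0]},
    {"xyz": [0, 0, 0], "turn": [0, 0, 0]}
  ]
}}

```text
clock: 6.07
tool_pos: [0.3903, -0.3082, 0.1318]
tool_rot: [0.072, 0.997, -0.0, 0.0]
ft_force: [0.8, -0.4, 0.0]
width: 0.609
grasp_force: 31.7
```

```bash
python3 look.py w2
```

```text
6.0667 [ 0.39030558 -0.30817648  0.13181629] [ 7.21089288e-02  9.97396647e-01 -1.26020161e-04  4.64483367e-04] 0.6092124004995497
```

View pics/w2.png

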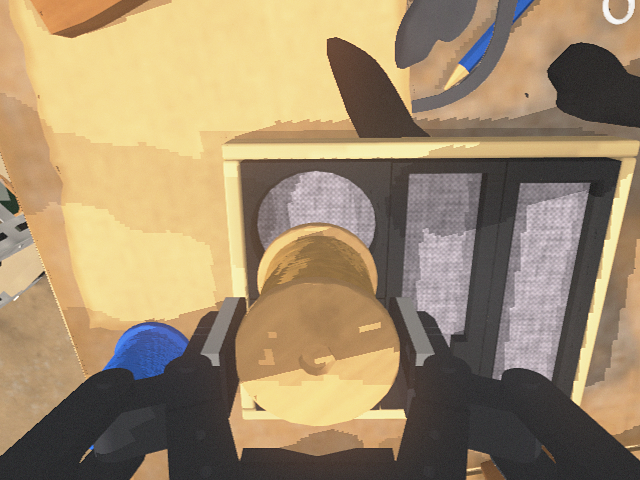

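The spool is held upright. The well rim spans u 257–376 at v≈218, with its near edge at v=170. The near ends of the awl and stone slots show at v≈173 and 182.

```bash
python3 pw.py w2 257,218,.022 376,220,.022 316,170,.022 408,173,.022 482,172,.022 520,182,.022 592,182,.022 223,144,.02 245,418,.02
```

```text
257,218,.022 [ 0.3732 -0.3408  0.022 ] delta cm [-1.71 -3.26]
376,220,.022 [ 0.3841 -0.2748  0.022 ] delta cm [-0.63  3.34]
316,170,.022 [ 0.3512 -0.3041  0.022 ] delta cm [-3.91  0.41]
408,173,.022 [ 0.36   -0.2549  0.022 ] delta cm [-3.03  5.33]
482,172,.022 [ 0.3652 -0.2152  0.022 ] delta cm [-2.51  9.3 ]
520,182,.022 [ 0.3738 -0.1948  0.022 ] delta cm [-1.65 11.33]
592,182,.022 [ 0.3794 -0.156   0.022 ] delta cm [-1.09 15.22]
223,144,.02 [ 0.3305 -0.3514  0.02  ] delta cm [-5.98 -4.32]
245,418,.02 [ 0.5101 -0.3755  0.02  ] delta cm [11.98 -6.73]
```

Call:
{"api": "jog_arm", "payload": {
  "motion": [
    {"xyz": [-0.4, -0.1, -1], "turn": [0, 0, 0]},
    {"xyz": [0, 0, -1.4], "turn": [0, 0, 0]},
    {"xyz": [0, 0, -1.4], "turn": [0, 0, 0]},
    {"xyz": [0, 0, -1.2], "turn": [0, 0, 0]},
    {"xyz": [0, 0, -0.8], "turn": [0, 0, 0]},
    {"xyz": [0, 0, -0.4], "turn": [0, 0, 0]},
    {"xyz": [0, 0, 0], "turn": [0, 0, 0]},
    {"xyz": [0, 0, 0], "turn": [0, 0, 0]}
  ]
}}

```text
clock: 6.78
tool_pos: [0.3854, -0.3092, 0.0694]
tool_rot: [0.072, 0.997, -0.0, -0.0]
ft_force: [0.1, 0.1, 0.0]
width: 0.605
grasp_force: 31.7
```

Call:
{"api": "jog_arm", "payload": {
  "motion": [
    {"xyz": [0, 0, -0.2], "turn": [0, 0, 0]},
    {"xyz": [0, 0, -0.1], "turn": [0, 0, 0]},
    {"xyz": [0, 0, 0], "turn": [0, 0, 0]},
    {"xyz": [0, 0, 0], "turn": [0, 0, 0]}
  ]
}}

```text
clock: 7.12
tool_pos: [0.3857, -0.3093, 0.067]
tool_rot: [0.072, 0.997, -0.0, 0.001]
ft_force: [-1.1, 0.2, 5.2]
width: 0.606
grasp_force: 32.1
```

Call:
{"api": "jog_arm", "payload": {
  "motion": [
    {"xyz": [0, 0, 0], "turn": [0, 0, 0]},
    {"xyz": [0, 0, 0], "turn": [0, 0, 0]},
    {"xyz": [0, 0, 0], "turn": [0, 0, 0]},
    {"xyz": [0, 0, 0], "turn": [0, 0, 0]},
    {"xyz": [0, 0, 2], "turn": [0, 0, 0]},
    {"xyz": [0, 0, 3], "turn": [0, 0, 0]},
    {"xyz": [0, 0, 3], "turn": [0, 0, 0]},
    {"xyz": [0, 0, 3], "turn": [0, 0, 0]},
    {"xyz": [0, 0, 2], "turn": [0, 0, 0]},
    {"xyz": [2, 2, 0], "turn": [0, 0, 0]}
  ],
  "fingers": 6.8
}}

```text
clock: 7.95
tool_pos: [0.404, -0.293, 0.2005]
tool_rot: [0.075, 0.997, -0.001, 0.002]
ft_force: [0.9, -1.4, 0.1]
width: 0.794
grasp_force: 0.0
```

Call:
{"api": "jog_arm", "payload": {
  "motion": [
    {"xyz": [1.5, 3.6, 0], "turn": [0, 0, 0]},
    {"xyz": [1.5, 3.6, 0], "turn": [0, 0, 0]},
    {"xyz": [1.5, 3.6, 0], "turn": [0, 0, 0]},
    {"xyz": [1.5, 3.6, 0], "turn": [0, 0, 0]},
    {"xyz": [1.5, 3.6, 0], "turn": [0, 0, 0]},
    {"xyz": [1.5, 3.6, 0], "turn": [0, 0, 0]},
    {"xyz": [1.5, 3.6, 0], "turn": [0, 0, 0]},
    {"xyz": [1.5, 3.6, 0], "turn": [0, 0, 0]},
    {"xyz": [1.5, 3.6, 0], "turn": [0, 0, 0]},
    {"xyz": [1.5, 3.6, 0], "turn": [0, 0, 0]}
  ]
}}

```text
clock: 8.78
tool_pos: [0.5556, 0.0729, 0.1965]
tool_rot: [0.072, 0.997, 0.0, 0.0]
ft_force: [-0.1, -0.6, 0.5]
width: 0.791
grasp_force: 0.0
```

Call:
{"api": "jog_arm", "payload": {
  "motion": [
    {"xyz": [1.5, 3.6, 0], "turn": [0, 0, 0]},
    {"xyz": [1.5, 3.6, 0], "turn": [0, 0, 0]},
    {"xyz": [1.5, 3.6, 0], "turn": [0, 0, 0]},
    {"xyz": [1, 3.6, -0.5], "turn": [0, 0, 0]},
    {"xyz": [0, 2, -0.5], "turn": [0, 0, 0]},
    {"xyz": [0, 0, 0], "turn": [0, 0, 0]},
    {"xyz": [0, 0, 0], "turn": [0, 0, 0]}
  ]
}}

```text
clock: 9.37
tool_pos: [0.6097, 0.2362, 0.1855]
tool_rot: [0.071, 0.997, -0.0, -0.001]
ft_force: [0.3, -0.9, -0.9]
width: 0.793
grasp_force: 0.0
```

```bash
python3 look.py w3; python3 - <<'E'
from h import *
cv2.imwrite("pics/top1.png",cams.snapshot("top")[:,:,::-1])
im=cv2.imread("pics/top1.png")[215:335,350:480]
w=cv2.imread("pics/w3.png")
cv2.imwrite("pics/m3.png",np.hstack([cv2.resize(w,(540,405)),cv2.resize(im,(260,240)) if 0 else cv2.copyMakeBorder(cv2.resize(im,(260,240)),0,165,0,0,cv2.BORDER_CONSTANT)]))
E
```

```text
9.3667 [0.60972625 0.23619031 0.18549091] [ 7.10876265e-02  9.97469810e-01 -3.74272426e-04 -6.22256444e-04] 0.7929164854524493
```

View pics/m3.png

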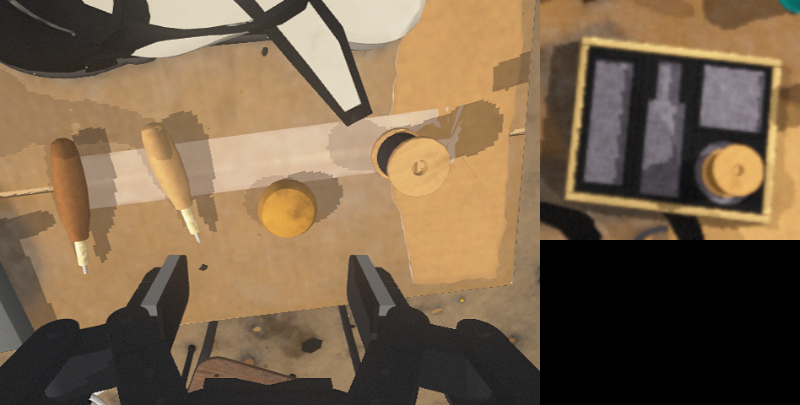

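The spool stands in the well. The wax disc is centred at (340,248) in the full wrist picture. The long awl runs from its butt at (75,165) to its point at (102,322).

```bash
python3 pw.py w3 340,248,.012 102,322,.0085 75,165,.012
```

```text
340,248,.012 [0.6414 0.2474 0.012 ] delta cm [3.16 1.12]
102,322,.0085 [0.6779 0.0537 0.0085] delta cm [  6.82 -18.24]
75,165,.012 [0.5548 0.0742 0.012 ] delta cm [ -5.5 -16.2]
```

Call:
{"api": "jog_arm", "payload": {
  "motion": [
    {"xyz": [1, 0.3, -2], "turn": [0, 0, 0]},
    {"xyz": [1, 0.3, -2], "turn": [0, 0, 0]},
    {"xyz": [1.2, 0.4, -2], "turn": [0, 0, 0]},
    {"xyz": [0, 0, -2], "turn": [0, 0, 0]},
    {"xyz": [0, 0, -2], "turn": [0, 0, 0]},
    {"xyz": [0, 0, -1], "turn": [0, 0, 0]},
    {"xyz": [0, 0, 0], "turn": [0, 0, 0]},
    {"xyz": [0, 0, 0], "turn": [0, 0, 0]}
  ]
}}

```text
clock: 10.13
tool_pos: [0.6425, 0.244, 0.0769]
tool_rot: [0.073, 0.997, -0.0, -0.0]
ft_force: [-0.3, -0.3, -0.0]
width: 0.795
grasp_force: 0.0
```

Call:
{"api": "jog_arm", "payload": {
  "motion": [
    {"xyz": [-0.1, 0.2, -1.5], "turn": [0, 0, 0]},
    {"xyz": [0, 0, -1.5], "turn": [0, 0, 0]},
    {"xyz": [0, 0, -1.2], "turn": [0, 0, 0]},
    {"xyz": [0, 0, -0.8], "turn": [0, 0, 0]},
    {"xyz": [0, 0, -0.3], "turn": [0, 0, 0]},
    {"xyz": [0, 0, 0], "turn": [0, 0, 0]},
    {"xyz": [0, 0, 0], "turn": [0, 0, 0]},
    {"xyz": [0, 0, 0], "turn": [0, 0, 0]}
  ]
}}

```text
clock: 10.8
tool_pos: [0.6417, 0.2469, 0.024]
tool_rot: [0.072, 0.997, 0.0, 0.0]
ft_force: [0.3, -0.8, -0.3]
width: 0.796
grasp_force: 0.0
```

Call:
{"api": "jog_arm", "payload": {
  "motion": [
    {"xyz": [0, 0, 0], "turn": [0, 0, 0]},
    {"xyz": [0, 0, 0], "turn": [0, 0, 0]},
    {"xyz": [0, 0, 0], "turn": [0, 0, 0]},
    {"xyz": [0, 0, 0], "turn": [0, 0, 0]},
    {"xyz": [0, 0, 0], "turn": [0, 0, 0]},
    {"xyz": [0, 0, 0], "turn": [0, 0, 0]}
  ],
  "fingers": 4.5,
  "force": 20
}}

```text
clock: 11.3
tool_pos: [0.6417, 0.2472, 0.0243]
tool_rot: [0.072, 0.997, 0.0, 0.0]
ft_force: [-1.8, -0.6, 5.7]
width: 0.564
grasp_force: 20.1
```

Call:
{"api": "jog_arm", "payload": {
  "motion": [
    {"xyz": [0, 0, 0.5], "turn": [0, 0, 0]},
    {"xyz": [0, 0, 1], "turn": [0, 0, 0]},
    {"xyz": [0, 0, 1.5], "turn": [0, 0, 0]},
    {"xyz": [0, 0, 2], "turn": [0, 0, 0]},
    {"xyz": [0, 0, 2], "turn": [0, 0, 0]},
    {"xyz": [0, 0, 2], "turn": [0, 0, 0]},
    {"xyz": [0, 0, 1], "turn": [0, 0, 0]},
    {"xyz": [0, 0, 0], "turn": [0, 0, 0]}
  ]
}}

```text
clock: 11.97
tool_pos: [0.6427, 0.2474, 0.1271]
tool_rot: [0.072, 0.997, 0.001, 0.002]
ft_force: [0.9, 0.3, 0.1]
width: 0.562
grasp_force: 20.7
```

```bash
python3 look.py w4; python3 - <<'E'
from h import *
cv2.imwrite("pics/side1.png",cams.snapshot("side")[:,:,::-1])
K,E=cam("side");s=ctrl.observe();u,v=w2px(np.array(s["tool_pos"])-[0,0,.02],K,E).astype(int);print(u,v)
im=cv2.imread("pics/side1.png")[v-50:v+50,u-50:u+50]
w=cv2.imread("pics/w4.png")[150:400,150:500]
cv2.imwrite("pics/m4.png",np.hstack([cv2.resize(w,(490,350)),cv2.resize(im,(350//1,350))])[:, :800])
E
```

```text
11.9667 [0.64272393 0.24735922 0.12711974] [0.07237028 0.99737506 0.0012239  0.00200808] 0.5615695324795551
450 189
```

View pics/m4.png

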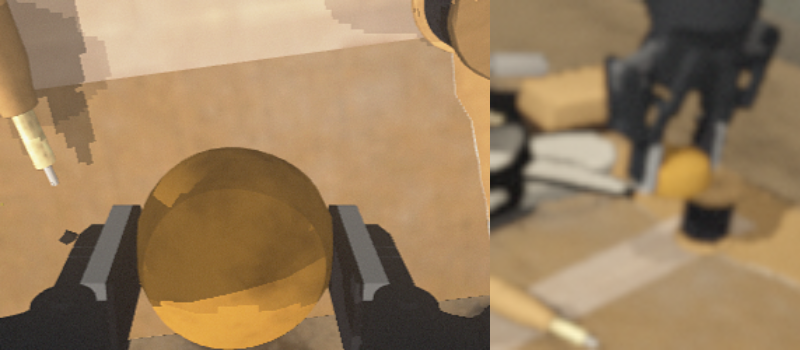

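Call:
{"api": "jog_arm", "payload": {
  "motion": [
    {"xyz": [-1, -2, 0.4], "turn": [0, 0, 0]},
    {"xyz": [-1.6, -3, 0.4], "turn": [0, 0, 0]},
    {"xyz": [-1.6, -3, 0.4], "turn": [0, 0, 0]},
    {"xyz": [-1.6, -3, 0.4], "turn": [0, 0, 0]},
    {"xyz": [-1.6, -3, 0.4], "turn": [0, 0, 0]},
    {"xyz": [-1.6, -3, 0.4], "turn": [0, 0, 0]},
    {"xyz": [-1.6, -3, 0.4], "turn": [0, 0, 0]},
    {"xyz": [-1.6, -3, 0.4], "turn": [0, 0, 0]},
    {"xyz": [-1.6, -3, 0.4], "turn": [0, 0, 0]},
    {"xyz": [-1.6, -3, 0.4], "turn": [0, 0, 0]}
  ]
}}

```text
clock: 12.9
tool_pos: [0.4857, -0.0444, 0.1626]
tool_rot: [0.072, 0.997, -0.0, -0.001]
ft_force: [1.0, -1.2, -0.2]
width: 0.567
grasp_force: 20.7
```

Call:
{"api": "jog_arm", "payload": {
  "motion": [
    {"xyz": [-0.2, -3, 0], "turn": [0, 0, 0]},
    {"xyz": [-0.2, -3, 0], "turn": [0, 0, 0]},
    {"xyz": [-0.2, -3, 0], "turn": [0, 0, 0]},
    {"xyz": [-0.2, -3, 0], "turn": [0, 0, 0]},
    {"xyz": [-0.2, -3, 0], "turn": [0, 0, 0]},
    {"xyz": [-0.2, -3, 0], "turn": [0, 0, 0]},
    {"xyz": [-0.2, -3, 0], "turn": [0, 0, 0]},
    {"xyz": [0, -3, -0.8], "turn": [0, 0, 0]},
    {"xyz": [0, -1.8, -1], "turn": [0, 0, 0]},
    {"xyz": [0, 0, 0], "turn": [0, 0, 0]}
  ]
}}

```text
clock: 13.73
tool_pos: [0.4713, -0.3047, 0.143]
tool_rot: [0.074, 0.997, -0.0, -0.002]
ft_force: [-0.6, 0.5, -1.2]
width: 0.565
grasp_force: 20.7
```

Call:
{"api": "jog_arm", "payload": {
  "motion": [
    {"xyz": [-0.4, -1.2, -1.5], "turn": [0, 0, 0]},
    {"xyz": [0, 0, -1.5], "turn": [0, 0, 0]},
    {"xyz": [0, 0, -1.5], "turn": [0, 0, 0]},
    {"xyz": [0, 0, -1.5], "turn": [0, 0, 0]},
    {"xyz": [0, 0, -0.5], "turn": [0, 0, 0]},
    {"xyz": [0, 0, 0], "turn": [0, 0, 0]},
    {"xyz": [0, 0, 0], "turn": [0, 0, 0]},
    {"xyz": [0, 0, 0], "turn": [0, 0, 0]}
  ]
}}

```text
clock: 14.4
tool_pos: [0.4697, -0.3131, 0.081]
tool_rot: [0.072, 0.997, -0.0, 0.0]
ft_force: [0.7, 0.7, -0.8]
width: 0.562
grasp_force: 20.7
```

Call:
{"api": "jog_arm", "payload": {
  "motion": [
    {"xyz": [-0.3, -0.8, -0.5], "turn": [0, 0, 0]},
    {"xyz": [0, 0, -1], "turn": [0, 0, 0]},
    {"xyz": [0, 0, -1], "turn": [0, 0, 0]},
    {"xyz": [0, 0, -0.7], "turn": [0, 0, 0]},
    {"xyz": [0, 0, -0.2], "turn": [0, 0, 0]},
    {"xyz": [0, 0, 0], "turn": [0, 0, 0]},
    {"xyz": [0, 0, 0], "turn": [0, 0, 0]},
    {"xyz": [0, 0, 0], "turn": [0, 0, 0]}
  ]
}}

```text
clock: 15.07
tool_pos: [0.4665, -0.3212, 0.0466]
tool_rot: [0.072, 0.997, -0.0, 0.0]
ft_force: [-0.1, -0.8, 0.2]
width: 0.564
grasp_force: 20.7
```

Call:
{"api": "jog_arm", "payload": {
  "motion": [
    {"xyz": [0, 0, 0], "turn": [0, 0, 0]},
    {"xyz": [0, 0, 0], "turn": [0, 0, 0]},
    {"xyz": [0, 0, 0], "turn": [0, 0, 0]},
    {"xyz": [0, 0, 0], "turn": [0, 0, 0]},
    {"xyz": [0, 0, 2], "turn": [0, 0, 0]},
    {"xyz": [0, 0, 3], "turn": [0, 0, 0]},
    {"xyz": [0, 0, 3], "turn": [0, 0, 0]},
    {"xyz": [0, 0, 3], "turn": [0, 0, 0]},
    {"xyz": [0, 0, 3], "turn": [0, 0, 0]},
    {"xyz": [0, 0, 2], "turn": [0, 0, 0]}
  ],
  "fingers": 6.5
}}

```text
clock: 15.9
tool_pos: [0.4667, -0.3216, 0.2093]
tool_rot: [0.072, 0.997, -0.0, 0.001]
ft_force: [1.6, 0.1, -0.3]
width: 0.762
grasp_force: 0.0
```

Call:
{"api": "jog_arm", "payload": {
  "motion": [
    {"xyz": [1, 3, 0], "turn": [0, 0, 1.5]},
    {"xyz": [1.5, 3, 0], "turn": [0, 0, 1.5]},
    {"xyz": [2, 3, 0], "turn": [0, 0, 1.5]},
    {"xyz": [2, 3, 0], "turn": [0, 0, 1.5]},
    {"xyz": [2, 3, 0], "turn": [0, 0, 1.5]},
    {"xyz": [2, 3, 0], "turn": [0, 0, 1.5]},
    {"xyz": [2, 3, 0], "turn": [0, 0, 1.5]},
    {"xyz": [2, 3, 0], "turn": [0, 0, 0.7]},
    {"xyz": [2, 3, 0], "turn": [0, 0, 0]},
    {"xyz": [1, 1, 0], "turn": [0, 0, 0]}
  ]
}}

```text
clock: 16.73
tool_pos: [0.6432, -0.0353, 0.2062]
tool_rot: [-0.028, 1.0, 0.001, 0.0]
ft_force: [0.0, 1.1, 0.1]
width: 0.761
grasp_force: 0.0
```

Call:
{"api": "jog_arm", "payload": {
  "motion": [
    {"xyz": [0, 0, -0.5], "turn": [0, 0, 0]},
    {"xyz": [0, 0, -0.5], "turn": [0, 0, 0]},
    {"xyz": [0, 0, 0], "turn": [0, 0, 0]},
    {"xyz": [0, 0, 0], "turn": [0, 0, 0]}
  ]
}}

```text
clock: 17.07
tool_pos: [0.6405, -0.0425, 0.1961]
tool_rot: [-0.025, 1.0, -0.0, -0.001]
ft_force: [0.1, -0.4, -0.6]
width: 0.76
grasp_force: 0.0
```

```bash
python3 look.py w5; python3 - <<'E'
from h import *
cv2.imwrite("pics/top2.png",cams.snapshot("top")[:,:,::-1])
im=cv2.imread("pics/top2.png")[215:335,350:480]
w=cv2.imread("pics/w5.png")
cv2.imwrite("pics/m5.png",np.hstack([cv2.resize(w,(540,405)),cv2.copyMakeBorder(cv2.resize(im,(260,240)),0,165,0,0,cv2.BORDER_CONSTANT)]))
E
```

```text
17.0667 [ 0.64050861 -0.04251202  0.19608077] [-2.45547823e-02  9.99698316e-01 -2.42200725e-04 -5.29867929e-04] 0.7601886440803458
```

View pics/m5.png

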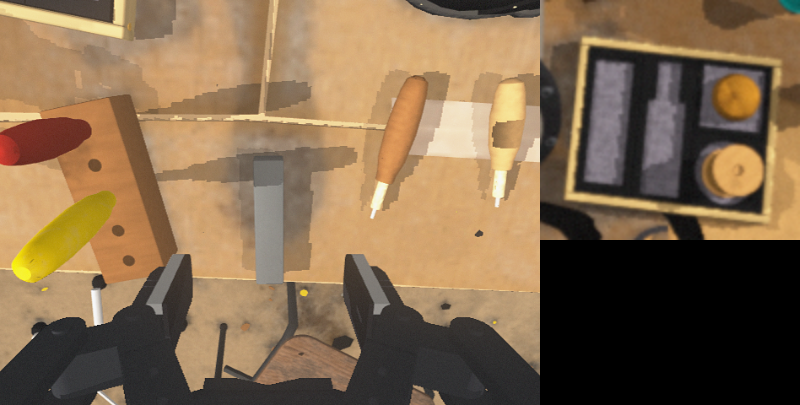

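The wax is in its pocket. The whetstone's top face runs from its near mid at (318,221) to its far mid at (320,335). The long awl's butt is at (492,92) and its point at (443,257).

```bash
python3 pw.py w5 318,221,.02 320,335,.02 443,257,.0085 493,95,.012
```

```text
318,221,.02 [ 0.6502 -0.0423  0.02  ] delta cm [0.96 0.02]
320,335,.02 [ 0.7447 -0.0361  0.02  ] delta cm [10.41  0.64]
443,257,.0085 [0.6781 0.0559 0.0085] delta cm [3.76 9.84]
493,95,.012 [0.5575 0.072  0.012 ] delta cm [-8.3  11.45]
```

Call:
{"api": "jog_arm", "payload": {
  "motion": [
    {"xyz": [1, 0.1, -1.5], "turn": [0, 0, 0]},
    {"xyz": [1.5, 0.1, -2], "turn": [0, 0, 0]},
    {"xyz": [1.5, 0, -2], "turn": [0, 0, 0]},
    {"xyz": [0.5, 0, -2], "turn": [0, 0, 0]},
    {"xyz": [0, 0, -2], "turn": [0, 0, 0]},
    {"xyz": [0, 0, -2], "turn": [0, 0, 0]},
    {"xyz": [0, 0, -1], "turn": [0, 0, 0]},
    {"xyz": [0, 0, 0], "turn": [0, 0, 0]},
    {"xyz": [0, 0, 0], "turn": [0, 0, 0]},
    {"xyz": [0, 0, 0], "turn": [0, 0, 0]}
  ],
  "fingers": 4.8
}}

```text
clock: 18.0
tool_pos: [0.687, -0.0394, 0.0729]
tool_rot: [-0.025, 1.0, -0.0, 0.001]
ft_force: [0.1, 0.9, 0.4]
width: 0.563
grasp_force: 0.0
```

Call:
{"api": "jog_arm", "payload": {
  "motion": [
    {"xyz": [0, 0, -1.2], "turn": [0, 0, 0]},
    {"xyz": [0, 0, -1.2], "turn": [0, 0, 0]},
    {"xyz": [0, 0, -1], "turn": [0, 0, 0]},
    {"xyz": [0, 0, -0.6], "turn": [0, 0, 0]},
    {"xyz": [0, 0, -0.2], "turn": [0, 0, 0]},
    {"xyz": [0, 0, 0], "turn": [0, 0, 0]},
    {"xyz": [0, 0, 0], "turn": [0, 0, 0]},
    {"xyz": [0, 0, 0], "turn": [0, 0, 0]}
  ]
}}

```text
clock: 18.67
tool_pos: [0.6866, -0.0392, 0.0299]
tool_rot: [-0.025, 1.0, -0.0, 0.0]
ft_force: [0.4, -0.4, -0.2]
width: 0.561
grasp_force: 0.0
```

Call:
{"api": "jog_arm", "payload": {
  "motion": [
    {"xyz": [0, 0, 0], "turn": [0, 0, 0]},
    {"xyz": [0, 0, 0], "turn": [0, 0, 0]},
    {"xyz": [0, 0, 0], "turn": [0, 0, 0]},
    {"xyz": [0, 0, 0], "turn": [0, 0, 0]},
    {"xyz": [0, 0, 0], "turn": [0, 0, 0]},
    {"xyz": [0, 0, 0], "turn": [0, 0, 0]},
    {"xyz": [0, 0, 0], "turn": [0, 0, 0]}
  ],
  "fingers": 1.5,
  "force": 50
}}

```text
clock: 19.25
tool_pos: [0.6867, -0.0391, 0.0301]
tool_rot: [-0.025, 1.0, -0.0, 0.0]
ft_force: [-1.0, 0.5, 5.6]
width: 0.29
grasp_force: 50.0
```

Call:
{"api": "jog_arm", "payload": {
  "motion": [
    {"xyz": [0, 0, 1], "turn": [0, 0, 0]},
    {"xyz": [0, 0, 2], "turn": [0, 0, 0]},
    {"xyz": [0, 0, 3], "turn": [0, 0, 0]},
    {"xyz": [0, 0, 3], "turn": [0, 0, 0]},
    {"xyz": [-1, 0, 2], "turn": [0, 0, 0]},
    {"xyz": [-2, -1, 0], "turn": [0, 0, -1]},
    {"xyz": [-2, -1, 0], "turn": [0, 0, -1]},
    {"xyz": [-2, -1, 0], "turn": [0, 0, -1]},
    {"xyz": [-2, -1, 0], "turn": [0, 0, -1]},
    {"xyz": [-2, -1, 0], "turn": [0, 0, -1]}
  ]
}}

```text
clock: 20.08
tool_pos: [0.5752, -0.0895, 0.14]
tool_rot: [0.019, 1.0, 0.0, 0.0]
ft_force: [0.1, 0.1, -2.5]
width: 0.287
grasp_force: 49.5
```

Call:
{"api": "jog_arm", "payload": {
  "motion": [
    {"xyz": [-2, -1.4, 0], "turn": [0, 0, -1]},
    {"xyz": [-2, -1.4, 0], "turn": [0, 0, -1]},
    {"xyz": [-2, -1.4, 0], "turn": [0, 0, -1]},
    {"xyz": [-2, -1.4, 0], "turn": [0, 0, -1]},
    {"xyz": [-2, -1.4, 0], "turn": [0, 0, -1]},
    {"xyz": [-2, -1.4, 0], "turn": [0, 0, -0.7]},
    {"xyz": [-1, -1, 0], "turn": [0, 0, 0]},
    {"xyz": [-0.3, -0.2, 0], "turn": [0, 0, 0]},
    {"xyz": [0, 0, 0], "turn": [0, 0, 0]},
    {"xyz": [0, 0, 0], "turn": [0, 0, 0]}
  ]
}}

```text
clock: 20.92
tool_pos: [0.4442, -0.1847, 0.1397]
tool_rot: [0.068, 0.998, 0.0, 0.0]
ft_force: [0.6, 0.3, -1.8]
width: 0.287
grasp_force: 49.5
```

```bash
python3 look.py w6
```

```text
20.9167 [ 0.44419353 -0.18473508  0.13973509] [6.76228825e-02 9.97710872e-01 5.61567772e-05 3.98210795e-04] 0.2872533952450258
```

View pics/w6.png

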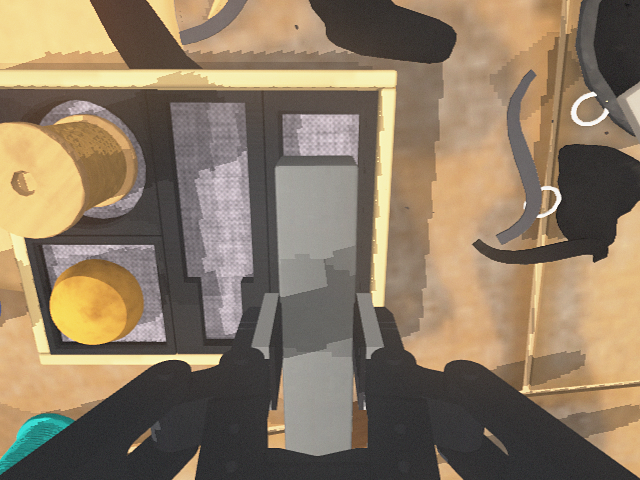

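The stone is held level and aligned over the slot. The slot's near edge is at (283–360,113) and the stone's near top edge at (277–357,165).

```bash
python3 pw.py w6 283,113,.026 360,114,.026 277,165,.1287 357,165,.1287 172,101,.026 246,102,.026 204,338,.026 240,337,.026
```

```text
283,113,.026 [ 0.3733 -0.1942  0.026 ] delta cm [-7.09 -0.94]
360,114,.026 [ 0.3793 -0.1539  0.026 ] delta cm [-6.49  3.08]
277,165,.1287 [ 0.3838 -0.1898  0.1287] delta cm [-6.04 -0.51]
357,165,.1287 [ 0.3871 -0.1654  0.1287] delta cm [-5.71  1.93]
172,101,.026 [ 0.3594 -0.2508  0.026 ] delta cm [-8.48 -6.61]
246,102,.026 [ 0.3652 -0.2125  0.026 ] delta cm [-7.9  -2.78]
204,338,.026 [ 0.5016 -0.2654  0.026 ] delta cm [ 5.75 -8.07]
240,337,.026 [ 0.504  -0.2428  0.026 ] delta cm [ 5.98 -5.81]
```

Call:
{"api": "jog_arm", "payload": {
  "motion": [
    {"xyz": [-0.1, 0.2, -1.5], "turn": [0, 0, 0]},
    {"xyz": [0, 0, -2], "turn": [0, 0, 0]},
    {"xyz": [0, 0, -2], "turn": [0, 0, 0]},
    {"xyz": [0, 0, -1.5], "turn": [0, 0, 0]},
    {"xyz": [0, 0, -1], "turn": [0, 0, 0]},
    {"xyz": [0, 0, -0.7], "turn": [0, 0, 0]},
    {"xyz": [0, 0, -0.4], "turn": [0, 0, 0]},
    {"xyz": [0, 0, 0], "turn": [0, 0, 0]},
    {"xyz": [0, 0, 0], "turn": [0, 0, 0]},
    {"xyz": [0, 0, 0], "turn": [0, 0, 0]}
  ]
}}

```text
clock: 21.8
tool_pos: [0.4428, -0.1832, 0.049]
tool_rot: [0.068, 0.998, -0.0, 0.0]
ft_force: [-0.3, 0.1, -1.7]
width: 0.286
grasp_force: 49.5
```

Call:
{"api": "jog_arm", "payload": {
  "motion": [
    {"xyz": [0, 0, -0.1], "turn": [0, 0, 0]},
    {"xyz": [0, 0, 0], "turn": [0, 0, 0]},
    {"xyz": [0, 0, 0], "turn": [0, 0, 0]}
  ]
}}

```text
clock: 22.05
tool_pos: [0.4425, -0.1831, 0.0477]
tool_rot: [0.068, 0.998, -0.0, 0.0]
ft_force: [0.3, 0.1, -1.9]
width: 0.287
grasp_force: 49.5
```

Call:
{"api": "jog_arm", "payload": {
  "motion": [
    {"xyz": [0, 0, 0], "turn": [0, 0, 0]},
    {"xyz": [0, 0, 0], "turn": [0, 0, 0]},
    {"xyz": [0, 0, 0], "turn": [0, 0, 0]},
    {"xyz": [0, 0, 0], "turn": [0, 0, 0]},
    {"xyz": [0, 0, 0], "turn": [0, 0, 0]},
    {"xyz": [0, 0, 2], "turn": [0, 0, 0]},
    {"xyz": [0, 0, 3], "turn": [0, 0, 0]},
    {"xyz": [0, 0, 3], "turn": [0, 0, 0]},
    {"xyz": [0, 0, 3], "turn": [0, 0, 0]},
    {"xyz": [0, 0, 2], "turn": [0, 0, 0]}
  ],
  "fingers": 4.5
}}

```text
clock: 22.88
tool_pos: [0.4427, -0.1835, 0.18]
tool_rot: [0.068, 0.998, -0.0, 0.001]
ft_force: [1.1, -0.0, -0.1]
width: 0.529
grasp_force: 0.0
```

Call:
{"api": "jog_arm", "payload": {
  "motion": [
    {"xyz": [1.5, 2.5, 0], "turn": [0, 0, 0]},
    {"xyz": [1.5, 2.5, 0], "turn": [0, 0, 0]},
    {"xyz": [1.5, 2.5, 0], "turn": [0, 0, 0]},
    {"xyz": [1.5, 2.5, 0], "turn": [0, 0, 0]},
    {"xyz": [1.5, 2.5, 0], "turn": [0, 0, 0]},
    {"xyz": [1.5, 2.5, 0], "turn": [0, 0, 0]},
    {"xyz": [1.5, 2.5, 0], "turn": [0, 0, 0]},
    {"xyz": [1.5, 2.5, 0], "turn": [0, 0, 0]},
    {"xyz": [1.5, 2.5, 0], "turn": [0, 0, 0]},
    {"xyz": [1.5, 2.2, 0], "turn": [0, 0, 0]}
  ]
}}

```text
clock: 23.72
tool_pos: [0.5928, 0.0658, 0.1773]
tool_rot: [0.068, 0.998, 0.0, -0.0]
ft_force: [-0.3, 0.5, 0.0]
width: 0.528
grasp_force: 0.0
```

Call:
{"api": "jog_arm", "payload": {
  "motion": [
    {"xyz": [0.5, 0, -2], "turn": [0, 0, 0]},
    {"xyz": [0, 0, -2], "turn": [0, 0, 0]},
    {"xyz": [0, 0, -2], "turn": [0, 0, 0]},
    {"xyz": [0, 0, -1.5], "turn": [0, 0, 0]},
    {"xyz": [0, 0, 0], "turn": [0, 0, 0]},
    {"xyz": [0, 0, 0], "turn": [0, 0, 0]},
    {"xyz": [0, 0, 0], "turn": [0, 0, 0]}
  ]
}}

```text
clock: 24.3
tool_pos: [0.5978, 0.0638, 0.1033]
tool_rot: [0.068, 0.998, 0.0, 0.0]
ft_force: [0.9, 0.2, 1.7]
width: 0.527
grasp_force: 0.0
```

```bash
python3 look.py w7; python3 - <<'E'
from h import *
cv2.imwrite("pics/top3.png",cams.snapshot("top")[:,:,::-1])
im=cv2.imread("pics/top3.png")[215:335,350:480]
w=cv2.imread("pics/w7.png")
cv2.imwrite("pics/m7.png",np.hstack([cv2.resize(w,(540,405)),cv2.copyMakeBorder(cv2.resize(im,(260,240)),0,165,0,0,cv2.BORDER_CONSTANT)]))
E
```

```text
24.3 [0.59776131 0.06383922 0.10330874] [6.80119616e-02 9.97684433e-01 8.09088950e-05 3.72987650e-04] 0.5268974666064791
```

View pics/m7.png

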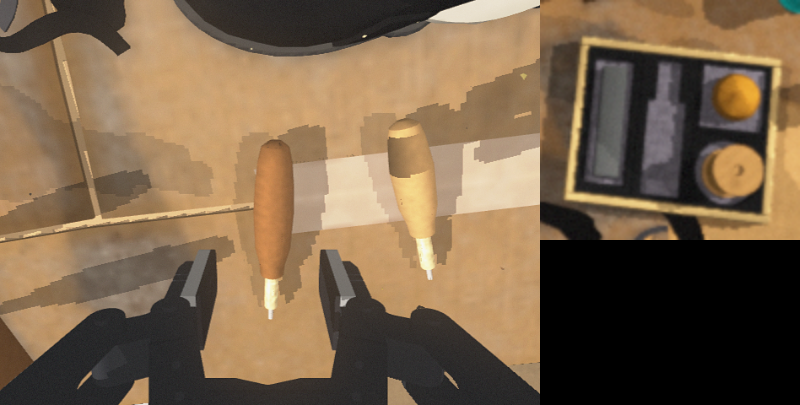

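The stone lies in its slot. The awl is lined up with the fingers: butt at (327,167), point at (320,378), axis near the thickest part at about (324,240).

```bash
python3 pw.py w7 320,378,.0085 327,167,.013 324,240,.013
```

```text
320,378,.0085 [0.6803 0.0533 0.0085] delta cm [ 8.26 -1.06]
327,167,.013 [0.5543 0.0738 0.013 ] delta cm [-4.35  1.  ]
324,240,.013 [0.5921 0.0673 0.013 ] delta cm [-0.57  0.35]
```

Call:
{"api": "jog_arm", "payload": {
  "motion": [
    {"xyz": [0.4, 0.2, -1.5], "turn": [0, 0, 0]},
    {"xyz": [0, 0, -1.7], "turn": [0, 0, 0]},
    {"xyz": [0, 0, -1.7], "turn": [0, 0, 0]},
    {"xyz": [0, 0, -1.4], "turn": [0, 0, 0]},
    {"xyz": [0, 0, -0.7], "turn": [0, 0, 0]},
    {"xyz": [0, 0, -0.3], "turn": [0, 0, 0]},
    {"xyz": [0, 0, 0], "turn": [0, 0, 0]},
    {"xyz": [0, 0, 0], "turn": [0, 0, 0]},
    {"xyz": [0, 0, 0], "turn": [0, 0, 0]}
  ]
}}

```text
clock: 25.15
tool_pos: [0.6019, 0.0659, 0.0304]
tool_rot: [0.068, 0.998, 0.0, 0.001]
ft_force: [0.6, 0.7, 0.8]
width: 0.527
grasp_force: 0.0
```

Call:
{"api": "jog_arm", "payload": {
  "motion": [
    {"xyz": [0, 0, 0], "turn": [0, 0, 0]},
    {"xyz": [0, 0, 0], "turn": [0, 0, 0]},
    {"xyz": [0, 0, 0], "turn": [0, 0, 0]},
    {"xyz": [0, 0, 0], "turn": [0, 0, 0]},
    {"xyz": [0, 0, 0], "turn": [0, 0, 0]},
    {"xyz": [0, 0, 0], "turn": [0, 0, 0]}
  ],
  "fingers": 1.5,
  "force": 40
}}

```text
clock: 25.65
tool_pos: [0.6017, 0.066, 0.0302]
tool_rot: [0.068, 0.998, 0.0, 0.0]
ft_force: [-1.9, 0.2, 8.1]
width: 0.268
grasp_force: 38.9
```

Call:
{"api": "jog_arm", "payload": {
  "motion": [
    {"xyz": [0, 0, 0.3], "turn": [0, 0, 0]},
    {"xyz": [0, 0, 0.5], "turn": [0, 0, 0]},
    {"xyz": [0, 0, 0.8], "turn": [0, 0, 0]},
    {"xyz": [0, 0, 0.8], "turn": [0, 0, 0]},
    {"xyz": [0, 0, 0.6], "turn": [0, 0, 0]},
    {"xyz": [0, 0, 0], "turn": [0, 0, 0]}
  ]
}}

```text
clock: 26.15
tool_pos: [0.6022, 0.066, 0.0612]
tool_rot: [0.068, 0.998, 0.0, 0.001]
ft_force: [0.8, -0.4, -0.7]
width: 0.269
grasp_force: 39.4
```

```bash
python3 look.py w8; python3 - <<'E'
from h import *
cv2.imwrite("pics/side2.png",cams.snapshot("side")[:,:,::-1])
K,E=cam("side");s=ctrl.observe();u,v=w2px(np.array(s["tool_pos"])-[0,0,.02],K,E).astype(int)
im=cv2.imread("pics/side2.png")[v-50:v+50,u-50:u+50]
w=cv2.imread("pics/w8.png")
cv2.imwrite("pics/m8.png",np.hstack([cv2.resize(w,(480,360)),cv2.resize(im,(320,320))[:0] if 0 else cv2.copyMakeBorder(cv2.resize(im,(320,320)),0,40,0,0,cv2.BORDER_CONSTANT)]))
E
```

```text
26.15 [0.60219125 0.06600749 0.06121631] [6.79457389e-02 9.97688364e-01 3.24464804e-04 1.09493702e-03] 0.2693923081737694
```

View pics/m8.png

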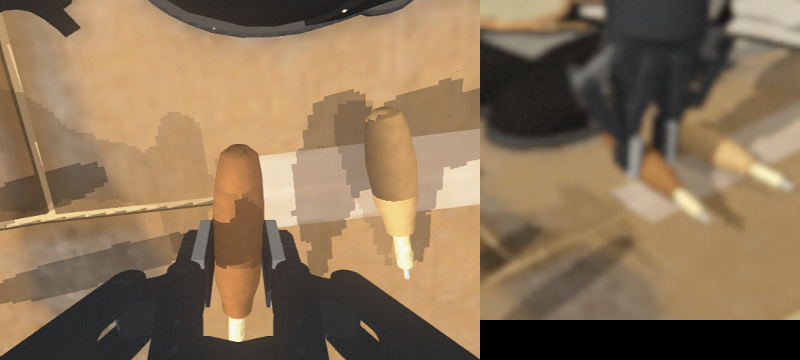

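Call:
{"api": "jog_arm", "payload": {
  "motion": [
    {"xyz": [0, 0, 1.5], "turn": [0, 0, 0]},
    {"xyz": [0, -0.5, 2], "turn": [0, 0, 0]},
    {"xyz": [-0.6, -1, 2], "turn": [0, 0, 0]},
    {"xyz": [-1.2, -2, 2], "turn": [0, 0, 0]},
    {"xyz": [-1.2, -2, 0.5], "turn": [0, 0, 0]},
    {"xyz": [-1.2, -2, 0], "turn": [0, 0, 0]},
    {"xyz": [-1.2, -2, 0], "turn": [0, 0, 0]},
    {"xyz": [-1.2, -2, 0], "turn": [0, 0, 0]},
    {"xyz": [-1.2, -2, 0], "turn": [0, 0, 0]},
    {"xyz": [-1.2, -2, 0], "turn": [0, 0, 0]}
  ]
}}

```text
clock: 27.08
tool_pos: [0.5104, -0.09, 0.1392]
tool_rot: [0.068, 0.998, -0.0, -0.0]
ft_force: [0.8, -0.2, -1.1]
width: 0.265
grasp_force: 39.4
```

Call:
{"api": "jog_arm", "payload": {
  "motion": [
    {"xyz": [-1.2, -2, 0], "turn": [0, 0, 0]},
    {"xyz": [-1.2, -2, 0], "turn": [0, 0, 0]},
    {"xyz": [-1.2, -2, 0], "turn": [0, 0, 0]},
    {"xyz": [-1.2, -2, 0], "turn": [0, 0, 0]},
    {"xyz": [-1.2, -2, 0], "turn": [0, 0, 0]},
    {"xyz": [-1.2, -2, 0], "turn": [0, 0, 0]},
    {"xyz": [-1.2, -2, 0], "turn": [0, 0, 0]},
    {"xyz": [-1, -1, 0], "turn": [0, 0, 0]},
    {"xyz": [0, 0, 0], "turn": [0, 0, 0]},
    {"xyz": [0, 0, 0], "turn": [0, 0, 0]}
  ]
}}

```text
clock: 27.92
tool_pos: [0.4168, -0.2395, 0.1392]
tool_rot: [0.069, 0.998, 0.0, -0.0]
ft_force: [0.3, 0.6, -1.3]
width: 0.266
grasp_force: 39.4
```

```bash
python3 look.py w9
```

```text
27.9167 [ 0.41679935 -0.23951284  0.13923169] [ 6.87339608e-02  9.97635006e-01  2.61334313e-05 -1.92955155e-04] 0.26558137476011257
```

View pics/w9.png

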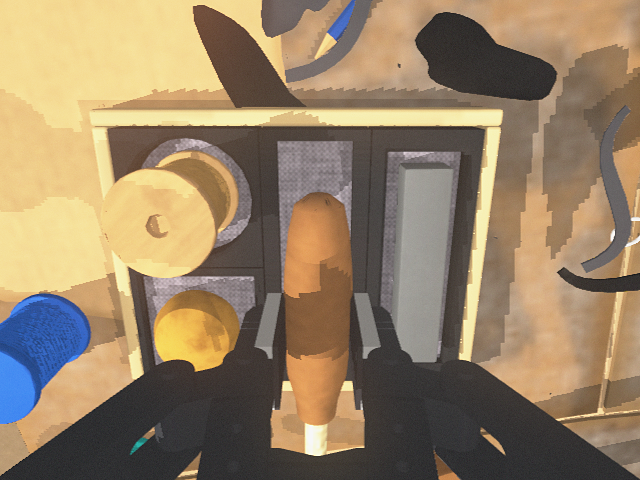

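The awl sits over its slot. The slot's near edge is at (277–354,141), and the awl's axis runs from the butt at (318,192) to the ferrule at (316,440).

```bash
python3 pw.py w9 277,141,.026 354,141,.026 318,192,.122 316,440,.12
```

```text
277,141,.026 [ 0.3597 -0.2543  0.026 ] delta cm [-5.71 -1.48]
354,141,.026 [ 0.3654 -0.2133  0.026 ] delta cm [-5.14  2.62]
318,192,.122 [ 0.368  -0.2333  0.122 ] delta cm [-4.88  0.62]
316,440,.12 [ 0.4715 -0.2485  0.12  ] delta cm [ 5.47 -0.9 ]
```

Call:
{"api": "jog_arm", "payload": {
  "motion": [
    {"xyz": [0.2, -0.2, -1.5], "turn": [0, 0, 0]},
    {"xyz": [0, 0, -2], "turn": [0, 0, 0]},
    {"xyz": [0, 0, -2], "turn": [0, 0, 0]},
    {"xyz": [0, 0, -1.5], "turn": [0, 0, 0]},
    {"xyz": [0, 0, -1], "turn": [0, 0, 0]},
    {"xyz": [0, 0, -0.7], "turn": [0, 0, 0]},
    {"xyz": [0, 0, -0.4], "turn": [0, 0, 0]},
    {"xyz": [0, 0, 0], "turn": [0, 0, 0]},
    {"xyz": [0, 0, 0], "turn": [0, 0, 0]},
    {"xyz": [0, 0, 0], "turn": [0, 0, 0]}
  ]
}}

```text
clock: 28.8
tool_pos: [0.4198, -0.2413, 0.0491]
tool_rot: [0.068, 0.998, -0.0, 0.001]
ft_force: [0.1, -1.0, -0.9]
width: 0.267
grasp_force: 39.4
```

Call:
{"api": "jog_arm", "payload": {
  "motion": [
    {"xyz": [0, 0, -0.1], "turn": [0, 0, 0]},
    {"xyz": [0, 0, 0], "turn": [0, 0, 0]},
    {"xyz": [0, 0, 0], "turn": [0, 0, 0]}
  ]
}}

```text
clock: 29.05
tool_pos: [0.4195, -0.2412, 0.0477]
tool_rot: [0.068, 0.998, -0.0, 0.0]
ft_force: [-0.2, 0.2, 0.2]
width: 0.266
grasp_force: 39.4
```

Call:
{"api": "jog_arm", "payload": {
  "motion": [
    {"xyz": [0, 0, 0], "turn": [0, 0, 0]},
    {"xyz": [0, 0, 0], "turn": [0, 0, 0]},
    {"xyz": [0, 0, 0], "turn": [0, 0, 0]},
    {"xyz": [0, 0, 0], "turn": [0, 0, 0]},
    {"xyz": [0, 0, 0], "turn": [0, 0, 0]},
    {"xyz": [0, 0, 1.5], "turn": [0, 0, 0]},
    {"xyz": [0, 0, 3], "turn": [0, 0, 0]},
    {"xyz": [0, 0, 3], "turn": [0, 0, 0]},
    {"xyz": [0, 0, 3], "turn": [0, 0, 0]},
    {"xyz": [0, 0, 3], "turn": [0, 0, 0]}
  ],
  "fingers": 4.2
}}

```text
clock: 29.88
tool_pos: [0.4189, -0.2411, 0.1838]
tool_rot: [0.068, 0.998, -0.0, -0.0]
ft_force: [0.6, 0.3, -1.3]
width: 0.493
grasp_force: 0.0
```

Call:
{"api": "jog_arm", "payload": {
  "motion": [
    {"xyz": [0, 3, 1], "turn": [0, 0, 0]},
    {"xyz": [0.5, 3, 0], "turn": [0, 0, 0]},
    {"xyz": [1, 3, 0], "turn": [0, 0, 0]},
    {"xyz": [1, 3, 0], "turn": [0, 0, 0]},
    {"xyz": [1, 3, 0], "turn": [0, 0, 0]},
    {"xyz": [1, 3, 0], "turn": [0, 0, 0]},
    {"xyz": [0, 3, 0], "turn": [0, 0, 0]},
    {"xyz": [0, 0, 0], "turn": [0, 0, 0]},
    {"xyz": [0, 0, 0], "turn": [0, 0, 0]}
  ]
}}

```text
clock: 30.63
tool_pos: [0.4643, -0.0297, 0.1923]
tool_rot: [0.066, 0.998, 0.0, -0.0]
ft_force: [-0.3, -1.1, -0.8]
width: 0.493
grasp_force: 0.0
```

```bash
python3 - <<'E'
from h import *
im=cams.snapshot("top")[:,:,::-1]
a=cv2.resize(im[220:335,350:480],(520,460),interpolation=cv2.INTER_CUBIC)
im2=cams.snapshot("side")[:,:,::-1]
b=cv2.resize(im2[200:315,160:235+65],(280,230))
cv2.imwrite("pics/fin.png",np.hstack([a,np.vstack([b,cv2.resize(im,(280,230))])]))
E
```

```text
(no output)
```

View pics/fin.png

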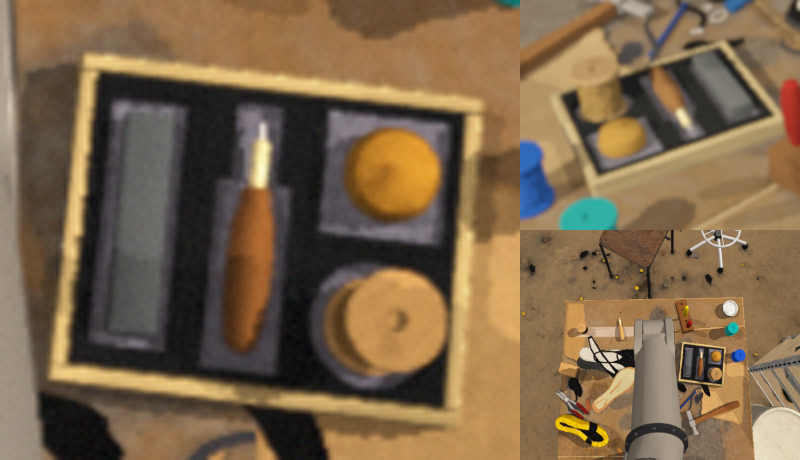

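All four pieces are in their pockets and the robot is clear, so I'm handing in.

```bash
python3 -c "
from bench import ticket
print(ticket.job_done())"
```

```text
the job is handed in; nothing more can be done
None
```

I packed the large spool, thread wax, whetstone and long awl in that order, each into its own pocket, and handed the job in at about 31 s with the arm clear; the small spool and short awl were left alone.

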